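Fit the matching carrier plate on the orbital shaker

TASK

One of the three carrier plates lying on the bench has its two holes where the small orbital shaker has its two locating pins. Pick that plate up by its grip, lower it over the pins so that it lies flat on the shaker's table, and let go; set it down, do not drop it.

Things in the scene. Friction and masses are not known exactly. Their poses are not given: they have to be found in the camera images.
- shaker_seat (a point): Centre of the top of the shaker's black table, 50 mm above the bench; z is up. The shaker is a fixed low box, 150 x 118 mm. Its two pointed steel pins, 7 mm thick, stand 18 mm high at x +44, y +26 and x -44, y -26 mm. Beware: left of it a burette stand's rod rises to 0.8 m at world x 0.37, y 0.18 m. An arm starting left of that must draw its tool in to 0.33 m from the base axis to swing past.
- plate_1_center (a point): Loose aluminium plate, 120 (x) x 84 (y) x 8 mm, about 0.25 kg, with two 22 mm round through holes at x +44, y +26 and x -44, y -26 mm (on a diagonal, 102 mm apart). In its middle stands a grey upright grip, 40 mm long (x), 14 mm thick (y), rising 44 mm above the plate. This point is the centre of the whole: 26 mm above the underside, 18 mm above the upper face, 26 mm below the grip's top; z is up.
- plate_2_center (a point): A plate just like plate_1 (same outline, same grip, same point and axes), but its two holes lie on its long middle line at x = +36 and -36 mm, y = 0 (72 mm apart).
- plate_3_center (a point): A plate just like plate_1 (same outline, same grip, same point and axes), but its two holes lie along one long edge at x = +38 and -38 mm, both at y = +26 mm (76 mm apart).

How it is judged:
At the end, for the whole second after the job is handed in: plate_1 lies flat on the shaker's table over both pins: its centre within 15 mm of the table's centre in the horizontal and at most 30 mm above it (26 mm when flat), tilted less than 0.06 rad, its long axis within 0.25 rad of the table's (either way round), at rest (horizontal distance between plate_1_center and shaker_seat below 0.015 m and z of plate_1_center in the frame of shaker_seat below 0.03 m and angle between plate_1_center's own z axis and vertical below 0.06 rad and angle between the x axis of plate_1_center and the x axis of shaker_seat, either way round below 0.25 rad and linear speed of plate_1 below 0.02 m/s); the robot touches nothing.
It fails at once if the matching plate is dropped: it falls free of the fingers faster than 0.8 m/s (linear speed of plate_1 above 0.8 m/s and contact force between the fingers and plate_1 below 0.05 N).
It also fails if it takes over 43 s, if anything falls off the work surface, if the arm or the gripper's body presses on something with over 40 N, if the wrist force passes 120 N, or if a joint passes its speed limit or range.

ROBOT

A 6-joint arm with a two-finger parallel gripper is mounted at the origin on the work surface; the furniture and walls round the work are solid. World frame = base frame: x ahead of the robot, y to its left, z up, the work surface at z = 0. Lengths are in m, angles in rad, forces in N, time in s.
With the tool pointing down it reaches from about 0.25 to 0.725 m from the base axis. Payload 4 kg.
Tool frame: the origin (TCP) lies at the very end of the fingers, on their centre line; the grasp point (between the pads) lies 19 mm behind it; z points along the fingers, y is the line along which they close (so a half turn about z gives the same grasp; the last joint's range is limited). The gripper opens to 85 mm and grips with 20 to 120 N. Pads are 22 mm wide; open, the fingers measure 114 mm over their backs; the gripper's body (76 mm by 85 mm) begins 54 mm behind the grasp point. The pads swing forward as they close: fully open they stand 13 mm farther back than shut.
Start: joints at [1.179, 0.241, 0.005, 1.335, 0, 1.571], TCP at [0.191, 0.462, 0.231] pointing down, gripper open.
Joint ranges: [-2.72, 2.72], [-1.05, 1.87], [-1.09, 1.28], [-1.99, 2.15], [-1.42, 1.44], [-3.14, 3.14]. Speed limits (rad/s): [2.79, 2.79, 3.14, 3.14, 3.14, 3.14].

INTERFACE

Orientations are given as a unit quaternion [x, y, z, w].
In Python, from workcell import bot, vision, workorder gives the robot as it stands.
- The arm moves only by the shell command python3 -m creep 'ROWS' [OPENING]. ROWS is JSON, a list of rows, each a list of 2 entries, a list of its own where there are three numbers: the shift along the tool's x, y, z in mm, then the turn, a rotation vector about the tool's x, y, z in rad. In form: [[[dx, dy, dz], [wx, wy, wz]], ...]. A call has 1 to 12 rows; each row shifts and turns the commanded pose from where the row before left it, along the tool's axes as they then stand; what a row does not reach is not made up. A row lasts 1/8 s, in which the tool goes at most 62.5 mm and 10.7 degrees, less where a joint would pass 70% of its speed; a pose out of reach is approached as far as the arm can. A call is refused whole if a number of a shift passes 62.5 or a number of a turn 0.188, either way. A call with a gripper value outside its range is refused whole. OPENING is the finger opening in mm, from 0 to 85.4, set as the call begins (- or left out, the last holds). The fingers move at their own pace and stop on an object; the grip force is fixed at half the most. Time passes only in rows, so rows that do not move let the fingers close. It gives the time, the measured TCP pose, the force, the opening and the grip force at its end, in the units of the state.
- bot.get_obs(): the state, without advancing time (a new reading comes with each control period).
- vision.camera(name): name is "scene" or "top" or "wrist"; returns a dict with "image" (400x640x3 uint8, blue, green, red), "z_map" (400x640 float32, m along the optical axis (not along the pixel's ray), 0 where there is no reading), "K" (3x3 intrinsics, pixels), "k1" (the pictures are not rectified: a ray, as slopes to the right and down, at radius r is drawn at 1 + k1 r^2 times it, then the intrinsics apply), "rvec" (rotation vector, rad) and "tvec" (3), from world to camera coordinates, as OpenCV has them; the wrist camera has in their place "tool_from_camera" (4x4, takes a point from camera to tool coordinates, whose origin is the TCP and whose axes are the flange's). Camera axes: x right, y down, z forward; pixel columns grow to the right and rows downward; lengths in m; the calibration is good to about 2 mm. A picture is of the moment at which its call begins: read the wrist's pose just before it.
- workorder.job_done(): hands the job in; it is judged then, once.
Trained networks look in a picture, given as the dict that the camera call returned (one of the last four; its "shot" number tells which), for a name from the list of things; names that differ only in an ending like _2 or _b are one class to them, and where a whole thing is asked for, a point or a joint stands for the part that bears it (a point fixed in the world has none). Each returns a list of dicts, best first, with "score" (0 to 1); they miss things now and then, are a little off and sometimes report something else, mostly with a low value. They report only what shows in the picture. A call takes as long as a camera call.
- vision.spot_in(picture, query): "position" ([column, row] in pixels, amid what is visible of it).
- vision.place_of(picture, query): "position" ([column, row] in pixels: a listed point, or the origin of a listed thing).
The state is a dict: "clock": time; "joint_pos": joint angles; "joint_vel": joint speeds; "tau": joint torques, N m; "eef_pos": TCP position; "tool_rot": TCP orientation; "ft_force": force on the tool from outside, world axes, zero at the start; "ft_torque": the same for the moment, N m; "grip_width": finger opening in m; "grasp_force": force on a finger pad.
Only numpy, scipy, OpenCV 4.12 (cv2) and the standard library are available. Lean on these libraries where they do the work, as an engineer would, in place of code of your own. Each camera call takes 0.05 s, during which the arm holds its last target. There are 200 camera calls.

## Working session

There is one attempt and no reset: what is moved stays moved. The work goes in short steps, Python scripts to look and compute and a shell command to move; the robot and the scene stay as the last step left them, time stands still between calls to the robot, and variables do not carry over. Pictures are saved under pics/ and viewed, at most 10 in all, crops included, and the job is handed in when it is done.

```bash
mkdir -p pics
cat > h.py <<'E'
import numpy as np, cv2
from scipy.spatial.transform import Rotation as R
from workcell import bot, vision, workorder
def pose(o=None):
    o=o or bot.get_obs(); T=np.eye(4); T[:3,:3]=R.from_quat(o['tool_rot']).as_matrix(); T[:3,3]=o['eef_pos']; return T
def shot(n):
    T=pose(); c=vision.camera(n)
    if 'rvec' in c:
        M=np.eye(4); M[:3,:3]=cv2.Rodrigues(np.array(c['rvec'],float))[0]; M[:3,3]=np.ravel(c['tvec']); c['W']=np.linalg.inv(M)
    else: c['W']=T@np.array(c['tool_from_camera'])
    return c
def ray(c,p):
    K=np.array(c['K']); D=np.array([c['k1'],0,0,0],float)
    q=cv2.undistortPoints(np.array([[p]],float),K,D)[0,0]
    return np.array([q[0],q[1],1.])
def atz(c,p,z):
    d=c['W'][:3,:3]@ray(c,p); o=c['W'][:3,3]; return o+d*(z-o[2])/d[2]
def atd(c,p):
    z=c['z_map'][int(round(p[1])),int(round(p[0]))]; return (c['W']@np.append(ray(c,p)*z,1))[:3]
def proj(c,P):
    M=np.linalg.inv(c['W']); return cv2.projectPoints(np.array(P,float).reshape(-1,1,3),cv2.Rodrigues(M[:3,:3])[0],M[:3,3],np.array(c['K'],float),np.array([c['k1'],0,0,0],float))[0][:,0]
E
python3 - <<'E'
from h import *
np.set_printoptions(precision=3,suppress=True)
for n in ['top','scene']:
    c=shot(n); cv2.imwrite(f'pics/{n}0.png',c['image'])
    print(n,'cam',c['W'][:3,3])
    for q,z in [('plate_1_center',.026),('shaker_seat',.05)]:
        for r in vision.place_of(c,q): print(q,r['score'],r['position'],atz(c,r['position'],z),atd(c,r['position']))
print(bot.get_obs())
E
```

```text
top cam [ 0.28  -0.116  1.018]
plate_1_center 0.62 [306.0, 160.2] [ 0.593 -0.13   0.026] [ 0.585 -0.13   0.051]
shaker_seat 0.64 [231.7, 209.5] [0.503 0.039 0.05 ] [0.503 0.039 0.048]
scene cam [0.094 0.348 0.685]
plate_1_center 0.8 [299.9, 199.3] [ 0.595 -0.128  0.026] [ 0.589 -0.122  0.035]
shaker_seat 0.6 [268.6, 258.5] [0.507 0.052 0.05 ] [0.506 0.052 0.051]
{'clock': 0.3, 'joint_pos': array([ 1.179,  0.241,  0.005,  1.335, -0.   ,  1.571]), 'joint_vel': array([-0.   , -0.002,  0.004,  0.   ,  0.001, -0.   ]), 'tau': array([ -0.   , -37.185,  25.225,   0.009,  -0.   ,  -0.   ]), 'eef_pos': array([0.191, 0.462, 0.231]), 'tool_rot': array([ 0.195,  0.981, -0.   , -0.   ]), 'ft_force': array([ 0.05 ,  0.069, -0.506]), 'ft_torque': array([ 0.001, -0.038,  0.009]), 'grasp_force': 0.0, 'grip_width': 0.08570988299297001}
```

View pics/top0.png

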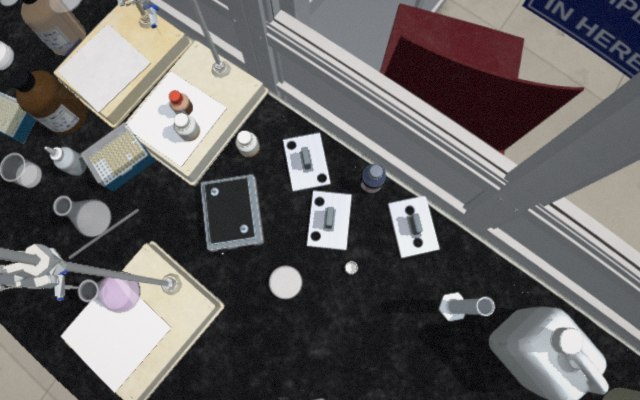

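View pics/scene0.png

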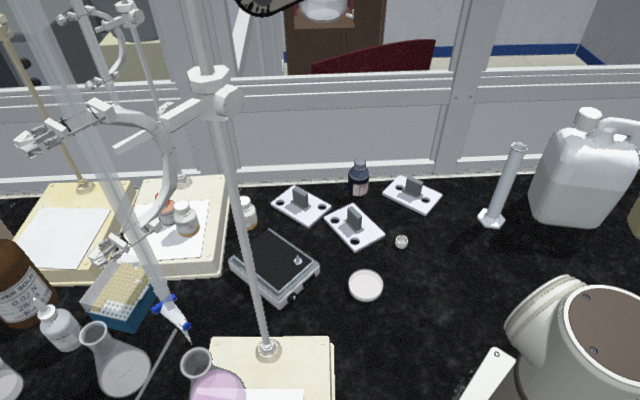

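Top view: plate at (306,160) has diagonal holes (292,152) and (320,178), so it is plate_1. The one at (329,220) has its holes along an edge (plate_3) and the one at (413,227) has them on the midline (plate_2). The shaker pins are at about (214,191) and (243,229). The scene view shows the rod and clamp left of the shaker. Next I get the yaws and the plate outline.

Run:
```python
from h import *
np.set_printoptions(precision=3,suppress=True)
c=shot('top'); print('tcp px',proj(c,bot.get_obs()['eef_pos']))
g=c['image'].min(axis=2); m=(g>150).astype('uint8')
n,l,s,ce=cv2.connectedComponentsWithStats(m)
for cx,cy in [(306,160),(329,220),(413,227)]:
    i=np.bincount(l[cy-22:cy+22,cx-20:cx+20].ravel(),minlength=n); i[0]=0; i=i.argmax()
    pts=np.argwhere(l==i)[:,::-1].astype(float)
    W=np.array([atz(c,p,.008)[:2] for p in pts])*1000
    r=cv2.minAreaRect(W.astype('float32')); print('rect mm',r)
    a=(atz(c,(cx,cy),.008)*1000)[:2]
for nm,A,B,z in [('holes',(292,152),(320,178),.008),('pins',(214,191),(243,229),.065)]:
    a,b=atz(c,A,z),atz(c,B,z); d=a-b
    print(nm,a,b,(a+b)/2,np.linalg.norm(d),'yaw deg',np.degrees(np.arctan2(d[1],d[0]))-30.58)
```

```text
tcp px [[ -1.581 398.035]]
rect mm ((596.3252563476562, -130.26162719726562), (120.95726013183594, 83.81414031982422), 2.549853801727295)
rect mm ((459.1991882324219, -159.97535705566406), (83.87309265136719, 121.29369354248047), 75.21676635742188)
rect mm ((251.48126220703125, -501.05987548828125), (698.809814453125, 138.06239318847656), 44.69404602050781)
holes [ 0.622 -0.102  0.008] [ 0.553 -0.155  0.008] [ 0.588 -0.128  0.008] 0.08655785759376225 yaw deg 6.799685305424056
pins [0.544 0.069 0.065] [0.456 0.018 0.065] [0.5   0.043 0.065] 0.10159714440632286 yaw deg -0.5641818421309459
```

```bash
python3 -m creep '[[[0,-60,0],[0,0,0]],[[0,-60,0],[0,0,0]],[[0,-60,0],[0,0,0]],[[0,0,0],[0,0,0]]]' 60
```

```text
clock: 0.85
eef_pos: [0.1205, 0.2917, 0.2309]
tool_rot: [0.195, 0.981, -0.001, -0.0]
ft_force: [-0.4, 0.9, -0.1]
grip_width: 0.0599
grasp_force: 0.0
```

```bash
python3 -m creep '[[[-55,-5,0],[0,0,0]],[[-53,-14,0],[0,0,0]],[[-50,-23,0],[0,0,0]],[[-46,-32,0],[0,0,0]],[[-39,-39,0],[0,0,0]],[[-32,-45,0],[0,0,0]],[[-23,-50,0],[0,0,0]],[[-14,-52,0],[0,0,0]],[[0,0,0],[0,0,0]]]'; python3 -c "
from h import *; print(bot.get_obs()['joint_pos'])"
```

```text
clock: 1.98
eef_pos: [0.3118, -0.0672, 0.2316]
tool_rot: [0.2, 0.98, -0.0, 0.001]
ft_force: [0.5, 1.3, 0.5]
grip_width: 0.0597
grasp_force: 0.0
[-2.11867955e-01 -1.25114977e-01 -3.87123003e-01  1.30764863e+00
 -5.39211051e-04  1.89829389e-01]
```

```bash
python3 -m creep '[[[0,0,0],[0,0,-0.15]],[[0,0,0],[0,0,-0.15]],[[0,0,0],[0,0,-0.143]],[[-50,-14,0],[0,0,0]],[[-50,-14,0],[0,0,0]],[[-50,-14,0],[0,0,0]],[[-50,-14,0],[0,0,0]],[[-50,-14,0],[0,0,0]],[[-30,-5,0],[0,0,0]],[[0,0,0],[0,0,0]],[[0,0,0],[0,0,0]]]'
python3 - <<'E'
from h import *
np.set_printoptions(precision=4,suppress=True)
c=shot('wrist'); cv2.imwrite('pics/w1.png',c['image']); np.save('w1.npy',c,allow_pickle=True)
T=pose(); print(np.degrees(np.arctan2(T[1,1],T[0,1])), T[:3,2], c['W'][:3,3])
for r in vision.place_of(c,'plate_1_center'): print(r['score'],r['position'],atz(c,r['position'],.026))
E
```

```text
clock: 3.35
eef_pos: [0.5947, -0.1229, 0.2307]
tool_rot: [-0.026, 1.0, 0.0, -0.001]
ft_force: [-0.5, 0.6, 0.3]
grip_width: 0.0599
grasp_force: 0.0
93.00597825291155 [-0.0008  0.0002 -1.    ] [ 0.5207 -0.1274  0.3733]
0.95 [302.6, 171.0] [ 0.5933 -0.1324  0.026 ]
```

View pics/w1.png

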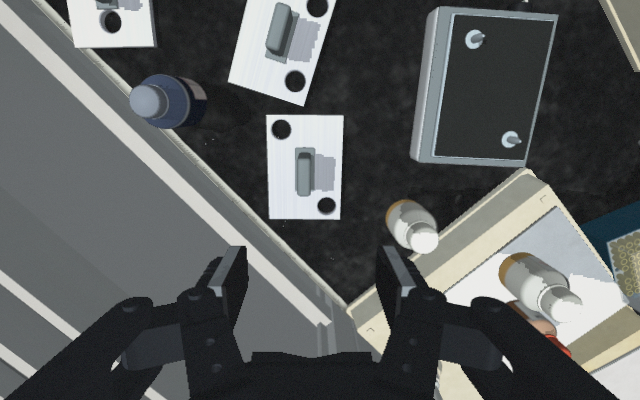

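Wrist view: plate_1 is at (305,167) with holes at (281,130) and (326,205). The pins are at about (475,40) and (511,140). A bottle stands at (412,225), clear of the grip.

```bash
cat > meas.py <<'E'
from h import *
def cloud(c):
    v,u=np.mgrid[0:400,0:640]; K=np.array(c['K'],float)
    q=cv2.undistortPoints(np.stack([u,v],-1).reshape(-1,1,2).astype(float),K,np.array([c['k1'],0,0,0],float))[:,0]
    z=c['z_map'].reshape(-1,1); P=np.hstack([q*z,z])@c['W'][:3,:3].T+c['W'][:3,3]; P[z[:,0]==0]=np.nan; return P.reshape(400,640,3)
def rect(P):
    r=cv2.minAreaRect((P[:,:2]*1000).astype('float32')); b=cv2.boxPoints(r); e=[b[1]-b[0],b[2]-b[1]]; d=max(e,key=np.linalg.norm)
    return np.array(r[0]),np.sort(r[1]),(np.degrees(np.arctan2(d[1],d[0]))+90)%180-90
E
python3 - <<'E'
from meas import *
np.set_printoptions(precision=3,suppress=True)
c=np.load('w1.npy',allow_pickle=True).item(); P=cloud(c)
s=P[100:230,255:350].reshape(-1,3); near=np.hypot(s[:,0]-.595,s[:,1]+.13)
g=s[(near<.04)&(s[:,2]>.042)]; print('grip',len(g),np.median(g[:,2]),rect(g))
im=c['image'][100:230,255:350].min(axis=2)>150
pix=np.argwhere(im)+[100,255]; W=np.array([atz(c,p[::-1],.008) for p in pix]); W=W[np.hypot(W[:,0]-.595,W[:,1]+.13)<.08]; print('plate',rect(W))
for A,B,z in [((281,129.5),(326.5,205),.004),]:
    a,b=atz(c,A,z),atz(c,B,z); d=a-b; print(a,b,(a+b)/2,np.hypot(*d[:2]))
a,b=atz(c,(511,139.5),.052),atz(c,(474,40),.052); d=a-b
print('pinbases',a,b,(a+b)/2,np.hypot(*d[:2]),np.degrees(np.arctan2(d[1],d[0]))-30.58)
t=P[0:170,405:560].reshape(-1,3); t=t[abs(t[:,2]-.05)<.006]; print('shaker',np.median(t[:,2]),rect(t))
E
```

```text
grip 540 0.051615156126551126 (array([ 594.658, -130.944]), array([13.41 , 40.035]), np.float32(2.9244614))
plate (array([ 587.042, -131.146]), array([ 84.129, 135.441]), np.float32(2.5097885))
[ 0.552 -0.159  0.004] [ 0.637 -0.103  0.004] [ 0.595 -0.131  0.004] 0.10212853516680709
pinbases [0.545 0.072 0.052] [0.458 0.018 0.052] [0.502 0.045 0.052] 0.10208731372089067 1.1140194980160345
shaker 0.05012570672426683 (array([501.043,  42.964]), array([ 95.953, 132.349]), np.float32(0.39196014))
```

```bash
python3 -m creep '[[[0,-8,40],[0,0,0]],[[0,0,50],[0,0,0]],[[0,0,40],[0,0,0]],[[0,0,30],[0,0,0]],[[0,0,20],[0,0,0]],[[0,0,0],[0,0,0]],[[0,0,0],[0,0,0]]]'
```

```text
clock: 4.32
eef_pos: [0.5957, -0.1323, 0.0529]
tool_rot: [-0.026, 1.0, -0.0, 0.001]
ft_force: [0.3, 0.1, 0.8]
grip_width: 0.0603
grasp_force: 0.0
```

```bash
python3 -m creep '[[[0,1,15],[0,0,0]],[[0,0,12],[0,0,0]],[[0,0,9],[0,0,0]],[[0,0,0],[0,0,0]],[[0,0,0],[0,0,0]]]' && python3 -m creep '[[[0,0,0],[0,0,0]],[[0,0,0],[0,0,0]],[[0,0,0],[0,0,0]],[[0,0,0],[0,0,0]],[[0,0,0],[0,0,0]],[[0,0,0],[0,0,0]]]' 0
```

```text
clock: 4.95
eef_pos: [0.5953, -0.1313, 0.0153]
tool_rot: [-0.026, 1.0, -0.0, 0.0]
ft_force: [0.6, 0.1, -0.3]
grip_width: 0.0598
grasp_force: 0.0
clock: 5.7
eef_pos: [0.5955, -0.1312, 0.0158]
tool_rot: [-0.026, 1.0, -0.0, 0.0]
ft_force: [-0.5, 0.9, 4.5]
grip_width: 0.0133
grasp_force: 59.2
```

```bash
python3 -m creep '[[[0,0,-10],[0,0,0]],[[0,0,-20],[0,0,0]],[[0,0,-30],[0,0,0]],[[0,0,-30],[0,0,0]],[[0,0,-30],[0,0,0]],[[0,0,-20],[0,0,0]],[[0,0,-10],[0,0,0]],[[0,0,0],[0,0,0]]]' && python3 -m creep '[[[10,15,0],[0,0,0.019]],[[15,28,0],[0,0,0.019]],[[15,30,0],[0,0,0]],[[15,30,0],[0,0,0]],[[15,30,0],[0,0,0]],[[10,25,0],[0,0,0]],[[5,13,0],[0,0,0]],[[0,0,0],[0,0,0]],[[0,0,0],[0,0,0]]]'
python3 - <<'E'
from meas import *
np.set_printoptions(precision=4,suppress=True)
c=shot('wrist'); cv2.imwrite('pics/w2.png',c['image']); np.save('w2.npy',c,allow_pickle=True); T=pose(); print(np.degrees(np.arctan2(T[1,1],T[0,1])),T[:3,3],T[:3,2])
E
```

```text
clock: 6.7
eef_pos: [0.5951, -0.1313, 0.1654]
tool_rot: [-0.026, 1.0, -0.0, 0.0]
ft_force: [-0.5, 0.9, -2.5]
grip_width: 0.0131
grasp_force: 58.4
clock: 7.82
eef_pos: [0.5071, 0.0372, 0.1651]
tool_rot: [-0.006, 1.0, -0.0, -0.0]
ft_force: [-0.6, -1.6, -2.5]
grip_width: 0.013
grasp_force: 58.7
90.69487630147717 [0.5072 0.0371 0.1651] [-0.     -0.0004 -1.    ]
```

View pics/w2.png

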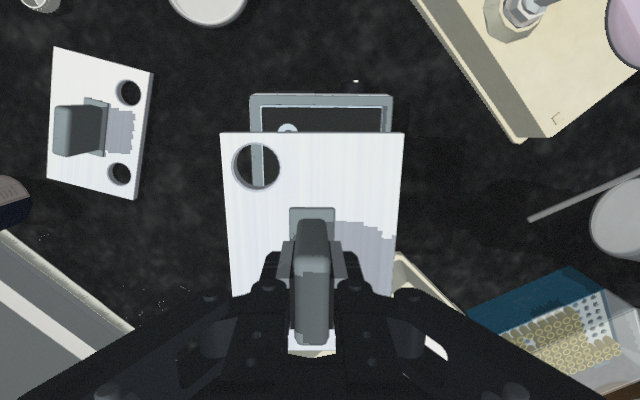

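Plate is held level. Its near hole is at (257,166), and the near pin base peeks out at (288,128). The shaker's front edge runs from (250,97) to (392,97).

Run:
```python
from meas import *
np.set_printoptions(precision=4,suppress=True)
c=np.load('w2.npy',allow_pickle=True).item()
for p in [(250,97),(392,97),(262,109),(382,109),(288,128)]: print(p,atz(c,p,.05),atd(c,p))
print('hole',atz(c,(257,166),.1651-.0158+.008))
P=cloud(c); m=(P[...,2]>.15)&(P[...,2]<.165)&(P[...,0]<.52)
m[200:]=0; q=P[m]; print('plate face z',np.median(q[:,2]),'y range',q[:,1].min(),q[:,1].max(),'xmin',q[:,0].min())
A=np.c_[q[:,:2],np.ones(len(q))]; print('slopes',np.linalg.lstsq(A,q[:,2],rcond=None)[0][:2])
for n in ['top','scene']:
    c=shot(n)
    for r in vision.place_of(c,'shaker_seat')[:1]: print(n,r['score'],atz(c,r['position'],.05))
```

```text
(250, 97) [ 0.4303 -0.0103  0.05  ] [ 0.4302 -0.0127  0.0369]
(392, 97) [0.4289 0.097  0.05  ] [0.4288 0.0999 0.038 ]
(262, 109) [ 0.439  -0.0015  0.05  ] [ 0.439  -0.0016  0.0495]
(382, 109) [0.4379 0.0901 0.05  ] [0.4379 0.0908 0.0466]
(288, 128) [0.453  0.0182 0.05  ] [0.453  0.0183 0.0508]
hole [0.4622 0.011  0.1573]
plate face z 0.1572942048119399 y range -0.005932661942494831 0.07888829968965734 xmin 0.4461432398595573
slopes [0.0053 0.0061]
top 0.95 [0.5001 0.0374 0.05  ]
scene 0.82 [0.5084 0.0468 0.05  ]
```

```bash
python3 -m creep '[[[4.6,7,0],[0,0,0]],[[0,0,15],[0,0,0]],[[0,0,20],[0,0,0]],[[0,0,20],[0,0,0]],[[0,0,12],[0,0,0]],[[0,0,0],[0,0,0]],[[0,0,0],[0,0,0]]]'
python3 - <<'E'
from meas import *
c=shot('wrist'); cv2.imwrite('pics/w3.png',c['image']); np.save('w3.npy',c,allow_pickle=True)
print(proj(c,[.5013-.0436,.0443-.0267,.068]),proj(c,[.5013-.0436,.0443-.0267,.088]))
E
```

```text
clock: 8.95
eef_pos: [0.5026, 0.0449, 0.0988]
tool_rot: [-0.007, 1.0, 0.0, 0.001]
ft_force: [-0.4, 0.6, -3.4]
grip_width: 0.0131
grasp_force: 58.8
[[261.84526487 157.68739253]] [[255.79315149 164.73067987]]
```

View pics/w3.png

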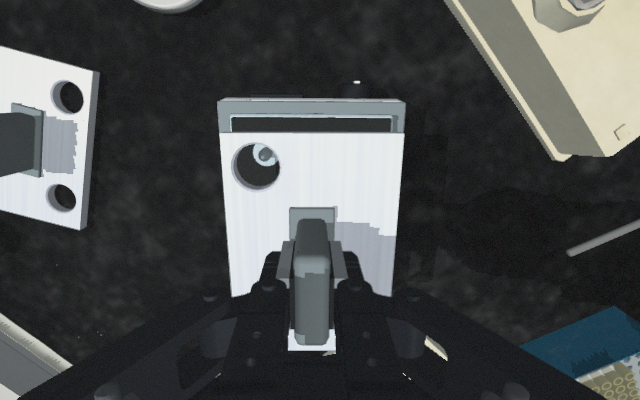

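The pin tip shows inside the near hole at (264,154), 2 mm nearer the robot than predicted, so I shift 2 mm and lower.

```bash
python3 -m creep '[[[2,0,0],[0,0,0]],[[0,0,8],[0,0,0]],[[0,0,8],[0,0,0]],[[0,0,6],[0,0,0]],[[0,0,4],[0,0,0]],[[0,0,2],[0,0,0]],[[0,0,0],[0,0,0]],[[0,0,0],[0,0,0]]]'; python3 -m creep '[[[0,0,1],[0,0,0]],[[0,0,1],[0,0,0]],[[0,0,1],[0,0,0]],[[0,0,0],[0,0,0]]]'
```

```text
clock: 10.0
eef_pos: [0.5003, 0.0449, 0.0705]
tool_rot: [-0.007, 1.0, 0.0, 0.0]
ft_force: [0.3, 0.5, -2.8]
grip_width: 0.0133
grasp_force: 58.8
clock: 10.5
eef_pos: [0.5, 0.0448, 0.0672]
tool_rot: [-0.007, 1.0, -0.0, -0.0]
ft_force: [-0.0, 0.0, -3.3]
grip_width: 0.0131
grasp_force: 58.8
```

```bash
python3 -m creep '[[[0,0,0.7],[0,0,0]],[[0,0,0.7],[0,0,0]],[[0,0,0],[0,0,0]]]'; python3 -m creep '[[[0,0,0.5],[0,0,0]],[[0,0,0],[0,0,0]]]'
python3 - <<'E'
from meas import *
c=shot('wrist'); P=cloud(c); q=P[135:200,240:390].reshape(-1,3); q=q[(q[:,2]>.05)&(q[:,2]<.064)]; print('plate face z',np.median(q[:,2]))
E
```

```text
clock: 10.88
eef_pos: [0.5001, 0.0448, 0.0659]
tool_rot: [-0.007, 1.0, 0.0, -0.0]
ft_force: [-0.8, 0.6, -2.9]
grip_width: 0.0133
grasp_force: 58.8
clock: 11.12
eef_pos: [0.5001, 0.0448, 0.0657]
tool_rot: [-0.007, 1.0, 0.0, 0.0]
ft_force: [-1.9, -0.0, 1.8]
grip_width: 0.0132
grasp_force: 59.4
plate face z 0.057894812210481844
```

Contact is made: the force changed sign and the plate face is at 58 mm, which is flat. I release and retreat straight up.

```bash
python3 -m creep '[[[0,0,0],[0,0,0]],[[0,0,0],[0,0,0]],[[0,0,0],[0,0,0]],[[0,0,0],[0,0,0]]]' 50 && python3 -m creep '[[[0,0,-10],[0,0,0]],[[0,0,-25],[0,0,0]],[[0,0,-40],[0,0,0]],[[0,0,-40],[0,0,0]],[[0,0,-40],[0,0,0]],[[0,0,-10],[0,0,0]],[[0,0,0],[0,0,0]],[[0,0,0],[0,0,0]]]'
python3 - <<'E'
from meas import *
np.set_printoptions(precision=4,suppress=True)
c=shot('wrist'); cv2.imwrite('pics/w4.png',c['image']); P=cloud(c)
m=(abs(P[...,2]-.058)<.004)&(np.hypot(P[...,0]-.5,P[...,1]-.0445)<.08); q=P[m]; print(np.median(q[:,2]),rect(q),np.linalg.lstsq(np.c_[q[:,:2],np.ones(len(q))],q[:,2],rcond=None)[0])
g=P[(P[...,2]>.09)&(P[...,2]<.106)&(np.hypot(P[...,0]-.5,P[...,1]-.0445)<.04)]; print('grip',np.median(g[:,2]),rect(g))
E
```

```text
clock: 11.68
eef_pos: [0.5002, 0.0448, 0.0654]
tool_rot: [-0.007, 1.0, 0.0, 0.0]
ft_force: [0.4, -0.2, -0.0]
grip_width: 0.0505
grasp_force: 0.0
clock: 12.68
eef_pos: [0.4991, 0.0447, 0.2288]
tool_rot: [-0.007, 1.0, -0.0, -0.002]
ft_force: [-0.4, -0.3, -0.4]
grip_width: 0.0499
grasp_force: 0.0
0.058020173290035115 (array([499.9219,  44.7898]), array([ 84.3411, 120.8448]), np.float32(0.6219559)) [-0.0004  0.0018  0.0582]
grip 0.1016201924258579 (array([498.9191,  44.6527]), array([13.1934, 39.3298]), np.float32(0.79486847))
```

View pics/w4.png

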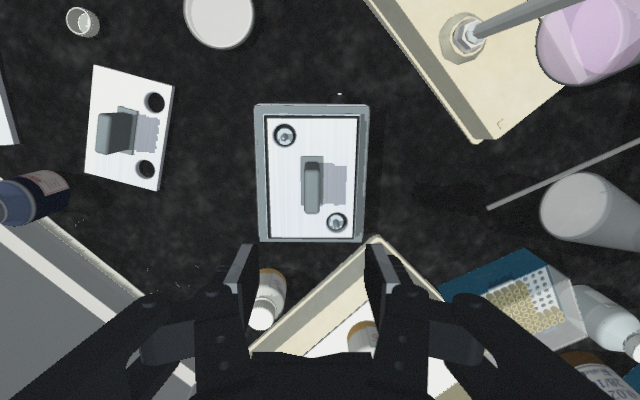

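Both pins show in the holes, at (285,135) and (337,222). The plate lies flat and level on the table, and the gripper is clear.

```bash
python3 -c "
from workcell import workorder; print(workorder.job_done())"
```

```text
the job is handed in; nothing more can be done
None
```

Plate_1 lies flat on the shaker table over both pins and has been let go, with the arm clear, and the job is handed in at about 13 s of the 43 s allowed; the hand-in gave no verdict.

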